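Scan the blue-lidded detergent tub in the laundry room

ROBOT

A 6-joint arm with a two-finger parallel gripper is mounted at the origin on the work surface. World frame = base frame: x ahead of the robot, y to its left, z up, the work surface at z = 0. Lengths are in mm, angles in rad, forces in N, time in s.
With the tool pointing down it reaches from about 350 to 925 mm from the base axis. Payload 6.4 kg.
Tool frame: the origin (TCP) lies between the finger pads; the fingertips stand 25 mm ahead of it and the grasp point (between the pads) lies 6 mm ahead of it; z points along the fingers, y is the line along which they close (so a half turn about z gives the same grasp; the last joint's range is limited). The gripper opens to 94 mm and grips with 3 to 60 N. Pads are 16 mm wide; open, the fingers measure 119 mm over their backs; the gripper's body (75 mm by 177 mm) begins 78 mm behind the grasp point.
Start: joints at [1.149, 0.245, 1.558, -0, 1.339, -0.174], TCP at [159.423, 630.157, 201.355] pointing down, gripper open.
Joint ranges: [-3.13, 3.13], [-1.02, 2.26], [0.13, 2.54], [-0.95, 4.09], [0.21, 2.88], [-2.74, 2.74]. Speed limits (rad/s): [2.57, 2.57, 3.14, 3.14, 3.14, 3.14].

INTERFACE

Orientations are given as a 3x3 rotation matrix whose columns are the frame's x, y, z axes.
In Python, from cell import robot gives the robot as it stands.
- The arm moves only by the tool servo_tool, never from a script. Its argument "commands" is a list of rows, each an object with "dp": the shift along the tool's x, y, z as a fraction of full scale, a list of three; "roll": the turn about the tool's z as a fraction of full scale. In form: [{"dp": [tx, ty, tz], "roll": roll}, ...]. A call has 1 to 10 rows; each row shifts and turns the commanded pose from where the row before left it, along the tool's axes as they then stand; what a row does not reach is not made up. Full scale, the value 1, is 100 mm for a shift and 180 degrees for a turn. A row lasts 1/8 s, in which the tool goes at most 62.5 mm and 10.7 degrees, less where a joint would pass 70% of its speed; a pose out of reach is approached as far as the arm can. A call with a number of a shift or a turn outside -1 to 1 is refused whole. A call with a gripper value outside its range is refused whole. "hand" is the gripper command: -1 is shut, 1 is fully open, values between are in proportion, set as the call begins (left out, the last holds). The fingers move at their own pace and stop on an object; the grip force is fixed at half the most. Time passes only in rows, so rows that do not move let the fingers close. It gives the time, the measured TCP pose, the force, the opening and the grip force at its end, in the units of the state.
- robot.state(): the state, without advancing time (a new reading comes with each control period).
- robot.capture(name): name is "scene" or "top" or "wrist"; returns a dict with "image" (400x640x3 uint8, red, green, blue), "depth" (400x640 float32, mm along the optical axis (not along the pixel's ray), 0 where there is no reading), "fx", "fy", "cx", "cy" (pixels), "extrinsics" (4x4, takes a point from world to camera coordinates). Camera axes: x right, y down, z forward; pixel columns grow to the right and rows downward; lengths in mm; the calibration is good to about 2 mm. A picture is of the moment at which its call begins.
- robot.finish_job(): hands the job in; it is judged then, once.
The state is a dict: "time_s": time; "joint_pos": joint angles; "joint_vel": joint speeds; "effort": joint torques, N m; "ee_pos": TCP position; "orientation": TCP orientation; "contact_force": force on the tool from outside, world axes, zero at the start; "ft_torque": the same for the moment, N m; "opening": finger opening in mm; "grasp_force": force on a finger pad.
Only numpy, scipy, OpenCV 4.12 (cv2) and the standard library are available. Lean on these libraries where they do the work, as an engineer would, in place of code of your own. Each camera call takes 0.05 s, during which the arm holds its last target. There are 200 camera calls.

TASK

Pick up the barcode scanner from its dock and hold it nose-down, still, about 6 cm straight above the barcode label on the lid of the blue-lidded detergent tub, with the long side of its nose along the long side of the label, for at least two seconds. Then set it gently back upright in its dock and let go. Leave the blue-lidded and the orange-lidded tub where they stand.

Things in the scene. Friction and masses are not known exactly. Their poses are not given: they have to be found in the camera images.
- scanner: Barcode scanner, 150 mm tall, 0.24 kg, upright on its nose in the dock. Nose: black with a red band, 64 (x) by 48 (y) by 36 mm high, scanning out of its underside. Above it a grey handle, 42 (x) by 34 mm (y), yellow trigger on +x: grasp from above across the 34 mm, 115 mm above the underside. Origin: centre of the underside, beam along -z; x: long side of the nose; z up the handle.
- dock: Low white tray with a black mat, fixed to the table: 110 mm (x) by 90 mm (y), walls 5 mm thick and 14 mm high, inner floor 5 mm above the table, 100 by 80 mm inside. The scanner stands on its inner floor. Origin: centre of its underside, on the table; z up.
- blue_label (a point): Centre of the white barcode label, 66 mm (x) by 38 mm (y), flat on the blue lid of a loose 0.9 kg white tub, 96 mm above the table. Lid 114 (x) by 86 mm (y). x: long side of the label (either way round serves), z up. Other containers nearby, up to 96 mm high, with other colours, are not to be scanned; a heavy jug at the far left is 200 mm high.
- orange_tub: Loose tub of the same shape, size and label as the blue-lidded one but with an orange lid; not to be scanned or shifted. Origin: centre of its underside, on the table; x its long side, z up.
Mind the look-alikes: they are no part of the job. Leave any pink look-alike of the scanner alone.

How it is judged (in metres and radians):
On the way:
1. scanner held still 1.5 s over the blue lid's label: beam within 15 mm of its centre each way, nose 30 to 90 mm above, upright within 12 deg, long sides aligned within 15 deg (x of blue_label in the frame of scanner between -0.015 and 0.015 m and y of blue_label in the frame of scanner between -0.015 and 0.015 m and z of blue_label in the frame of scanner between -0.09 and -0.03 m and angle between scanner's own z axis and vertical below 0.21 rad and angle between the x axis of scanner and the x axis of blue_label, either way round below 0.262 rad and linear speed of scanner below 0.03 m/s and angular speed of scanner below 0.3 rad/s), for 1.5 s.
At the end, for the whole second after the job is handed in: The scanner stands upright (within 6 degrees) and at rest on the inner floor of its dock (within 4 mm in height, its centre within 30 mm along and 22 mm across the dock's centre), and both the blue-lidded and the orange-lidded tub are within 20 mm of where they stood (x of scanner in the frame of dock between -0.03 and 0.03 m and y of scanner in the frame of dock between -0.022 and 0.022 m and z of scanner in the frame of dock between 0.002 and 0.009 m and angle between scanner's own z axis and vertical below 0.1 rad and linear speed of scanner below 0.03 m/s and distance of each of blue_label, orange_tub from where it was at the start of the episode below 0.02 m); the robot touches nothing.
It fails at once if the blue-lidded or the orange-lidded tub is shifted by more than 20 mm (distance of any of blue_label, orange_tub from where it was at the start of the episode above 0.02 m).
It fails at once if the scanner is dropped into or slammed onto the dock (faster than 0.6 m/s within 30 mm of its floor) (horizontal distance between scanner and dock below 0.05 m and z of scanner in the frame of dock below 0.035 m and linear speed of scanner above 0.6 m/s).
It also fails if it takes over 46 s, if anything falls off the work surface, if the arm or the gripper's body presses on something with over 40 N, if the wrist force passes 120 N, or if a joint passes its speed limit or range.

## Working session

There is one attempt and no reset: what is moved stays moved. The work goes in short steps, Python scripts to look and compute and a tool call to move; the robot and the scene stay as the last step left them, time stands still between calls to the robot, and variables do not carry over. Pictures are saved under pics/ and viewed, at most 10 in all, crops included, and the job is handed in when it is done.

Besides the shell and the picture viewer there is one more tool, called after "Call:" as name(argument=value, ...) on one line, values as JSON. servo_tool: Moves the arm, as the interface text tells. Its arguments: {"type":"object","properties":{"commands":{"type":"array"},"hand":{"type":"number"}},"required":["commands"]}

```bash
mkdir -p pics; python3 - <<'E'
from cell import robot
import cv2,numpy as np
for n in ["top","scene"]:
    c=robot.capture(n); np.savez(f"pics/{n}.npz",**c)
    cv2.imwrite(f"pics/{n}1.png",c["image"][:,:,::-1])
s=robot.state();print(s["time_s"],s["orientation"],s["opening"])
E
```

```text
0.1 [[-9.69441625e-01  2.45321042e-01 -7.22969630e-04]
 [ 2.45321907e-01  9.69440386e-01 -1.58125423e-03]
 [ 3.12961022e-04 -1.71029396e-03 -9.99998488e-01]] 94.07122338521741
```

View pics/top1.png

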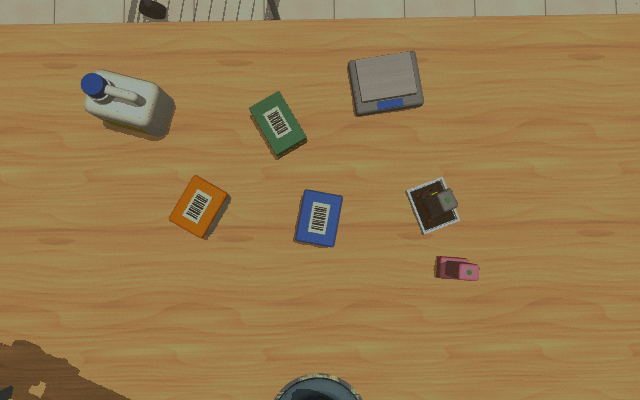

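View pics/scene1.png

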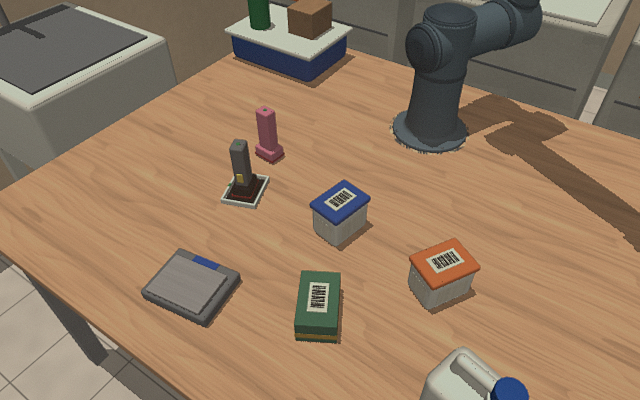

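The top view shows the blue tub at (318,218), orange at (199,207), the dock at (433,205) with the grey handle top at (447,201) and trigger up-left of it. The pink look-alike is at (457,268), and the jug is far left. I'll measure these next.

```bash
cat > h.py <<'E'
import numpy as np,cv2
def world(c):
    d=c["depth"];v,u=np.indices(d.shape)
    P=np.stack([(u-c["cx"])/c["fx"]*d,(v-c["cy"])/c["fy"]*d,d],-1)
    E=c["extrinsics"]; return (P-E[:3,3])@E[:3,:3]
def rect(xy):
    (cx,cy),(w,h),a=cv2.minAreaRect(xy.astype(np.float32))
    if w<h:w,h,a=h,w,a+90
    return "c %.1f %.1f size %.1f %.1f longdir %.1f"%(cx,cy,w,h,(a+90)%180-90), np.round(np.median(xy,0),1)
E
python3 - <<'E'
from h import *
c=np.load("pics/top.npz");W=world(c);I=c["image"].astype(int);v,u=np.indices(W.shape[:2])
Z=W[...,2]
def box(a,b,e,f):return (u>=a)&(u<b)&(v>=e)&(v<f)&(c["depth"]>0)
b=box(285,355,180,255)&(Z>85)
print("blue lid",rect(W[b][:,:2]),np.median(Z[b]))
w=b&(I.min(-1)>140);print("label",rect(W[w][:,:2]),w.sum())
d=box(395,470,170,242)
h=d&(Z>140);print("handle top",rect(W[h][:,:2]),np.median(Z[h]),h.sum())
r=d&(I.min(-1)>140)&(Z<30)&(Z>5);print("dock rim",rect(W[r][:,:2]),r.sum())
n=d&(Z>36)&(Z<50);print("nose top",rect(W[n][:,:2]),n.sum())
y=d&(I[...,0]>120)&(I[...,1]>100)&(I[...,2]<60)&(Z>50);print("trigger",W[y].mean(0),y.sum())
o=box(160,240,165,245)&(Z>85);print("orange",rect(W[o][:,:2]))
p=box(425,490,250,290)&(Z>100);print("pink",rect(W[p][:,:2]))
print("mm/px",1/c["fx"]*c["depth"][200,320])
# scene cam
c=np.load("pics/scene.npz");W=world(c);I=c["image"].astype(int);v,u=np.indices(W.shape[:2]);Z=W[...,2]
d=box(215,280,130,215)
for lo,hi in((60,140),(80,120),(149,160)):
  h=d&(Z>lo)&(Z<hi);print("scene handle",lo,rect(W[h][:,:2]),h.sum())
y=d&(I[...,0]>120)&(I[...,1]>100)&(I[...,2]<70)&(Z>50);print("trigger",W[y].mean(0) if y.any() else 0,y.sum())
b=box(300,375,175,225)&(Z>90);print("blue lid",rect(W[b][:,:2]),np.median(Z[b]))
E
python3 - <<'E'
import cv2
I=cv2.imread("pics/scene1.png");T=cv2.imread("pics/top1.png")
a=cv2.resize(I[125:215,205:305],(500,450),interpolation=2);b=cv2.resize(T[170:242,400:480],(300,270));b=cv2.copyMakeBorder(b,0,180,0,0,0)
cv2.imwrite("pics/crop1.png",cv2.hconcat([a,b]))
E
```

```text
blue lid ('c 470.3 -11.7 size 114.0 86.1 longdir -11.1', array([469.6, -11.8])) 95.95452080896291
label ('c 470.1 -11.6 size 63.9 36.2 longdir -11.2', array([456.8, -10.5])) 157
handle top ('c 500.8 -273.7 size 42.0 34.2 longdir 21.4', array([ 500.4, -271.9])) 155.626082635801 357
dock rim ('c 499.0 -276.9 size 108.8 89.6 longdir 20.3', array([ 487.1, -264.1])) 244
nose top ('c 500.9 -273.7 size 63.5 48.3 longdir 23.6', array([ 498.6, -262.3])) 240
trigger [ 521.60417713 -264.92204818   81.47057735] 5
orange ('c 499.4 251.2 size 114.0 87.6 longdir -30.3', array([498.9, 249.5]))
pink ('c 354.3 -313.7 size 42.2 34.1 longdir 84.6', array([ 355.6, -308.1]))
mm/px 2.168250175711066
scene handle 60 ('c 438.4 -291.7 size 187.8 48.1 longdir 13.8', array([ 508. , -265.8])) 703
scene handle 80 ('c 438.3 -290.8 size 187.7 45.8 longdir 14.1', array([ 507.3, -267. ])) 347
scene handle 149 ('c 501.9 -271.6 size 47.4 33.3 longdir 23.4', array([ 506., -269.])) 188
trigger [ 524.00980506 -263.75848189   69.97381227] 23
blue lid ('c 472.1 -9.2 size 115.8 87.7 longdir -10.8', array([477.2,  -6.5])) 95.60450311375502
```

View pics/crop1.png

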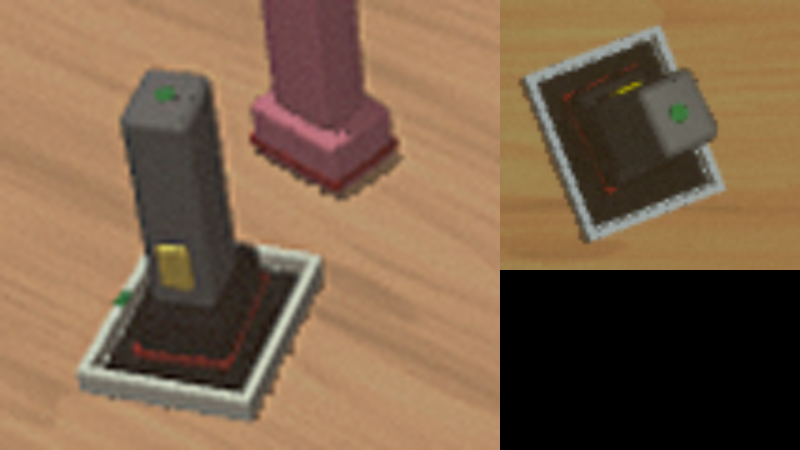

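Call:
servo_tool(commands=[{"dp":[0,0,-0.06],"roll":0.057},{"dp":[0,0,-0.06],"roll":0.057},{"dp":[0,0,-0.06],"roll":0.057},{"dp":[0,0,-0.06],"roll":0.057},{"dp":[0,0,-0.06],"roll":0.057},{"dp":[0,0,-0.06],"roll":0.057},{"dp":[0,0,-0.06],"roll":0.057},{"dp":[0,0,-0.06],"roll":0.057},{"dp":[0,0,-0.06],"roll":0.057},{"dp":[0,0,-0.06],"roll":0.057}], hand=1)

```text
time_s: 1.35
ee_pos: [159.3, 629.8, 260.8]
orientation: [[0.456, 0.89, -0.001], [0.89, -0.456, -0.001], [-0.001, 0.0, -1.0]]
contact_force: [-0.3, 0.1, -0.9]
opening: 93.9
grasp_force: 0.0
```

Call:
servo_tool(commands=[{"dp":[0,0,0],"roll":0.057},{"dp":[0,0,0],"roll":0.057},{"dp":[0,0,0],"roll":0.057},{"dp":[0,0,0],"roll":0.057},{"dp":[0,0,0],"roll":0}])

```text
time_s: 1.98
ee_pos: [159.3, 629.9, 260.8]
orientation: [[0.925, 0.379, -0.0], [0.379, -0.925, -0.001], [-0.001, 0.001, -1.0]]
contact_force: [-0.3, 0.7, -0.1]
opening: 94.1
grasp_force: 0.0
```

```bash
cat > need.py <<'E'
import sys,numpy as np
from cell import robot
x,y,z,yaw=map(float,sys.argv[1:5]);s=robot.state();R=np.array(s["orientation"])
cur=np.degrees(np.arctan2(R[1,1],R[0,1]));d=R.T@(np.array([x,y,z])-s["ee_pos"])/100
print("t",s["time_s"],"pos",np.round(s["ee_pos"],1),"yaw %.2f"%cur,"dp",np.round(d,3),"|dp| %.3f"%np.linalg.norm(d),"roll %.4f"%(-((yaw-cur+180)%360-180)/180),"q",np.round(s["joint_pos"],2),"F",np.round(s["contact_force"],1),s["opening"],s["grasp_force"])
E
python3 need.py 501 -273.5 255 -67.5
```

```text
t 1.975 pos [159.3 629.9 260.8] yaw -67.72 dp [-0.264  9.655  0.064] |dp| 9.659 roll -0.0012 q [1.15 0.2  1.5  0.   1.44 2.33] F [-0.3  0.7 -0.1] 94.0655013579596 0.0
```

Call:
servo_tool(commands=[{"dp":[0.1,0.3,0],"roll":0},{"dp":[0.1,0.5,0],"roll":0},{"dp":[0.1,0.5,0],"roll":0},{"dp":[0.1,0.5,0],"roll":0},{"dp":[0.1,0.5,0],"roll":0},{"dp":[0.1,0.5,0],"roll":0},{"dp":[0.1,0.5,0],"roll":0},{"dp":[0.1,0.5,0],"roll":0},{"dp":[0,0.5,0],"roll":0},{"dp":[0,0.5,0],"roll":0}])

```text
time_s: 3.22
ee_pos: [414.9, 214.3, 261.3]
orientation: [[0.925, 0.381, 0.0], [0.381, -0.925, 0.0], [0.0, 0.0, -1.0]]
contact_force: [0.9, 0.0, -1.0]
opening: 93.7
grasp_force: 0.0
```

Call:
servo_tool(commands=[{"dp":[-0.1,0.5,0],"roll":0},{"dp":[-0.1,0.5,0],"roll":0},{"dp":[-0.1,0.5,0],"roll":0},{"dp":[-0.1,0.5,0],"roll":0},{"dp":[-0.1,0.5,0],"roll":0},{"dp":[-0.1,0.5,0],"roll":0},{"dp":[-0.1,0.5,0],"roll":0},{"dp":[-0.1,0.5,0],"roll":0},{"dp":[0,0.3,0],"roll":0},{"dp":[0,0,0],"roll":0}])

```text
time_s: 4.47
ee_pos: [502.6, -213.9, 260.8]
orientation: [[0.926, 0.377, -0.001], [0.377, -0.926, 0.001], [-0.001, -0.001, -1.0]]
contact_force: [0.5, 0.0, -0.6]
opening: 94.1
grasp_force: 0.0
```

```bash
python3 need.py 501 -273.5 255 -67.5
```

```text
t 4.475 pos [ 502.6 -213.9  260.8] yaw -67.83 dp [-0.24   0.545  0.057] |dp| 0.599 roll -0.0018 q [-0.61 -0.04  1.76  0.    1.43  0.57] F [ 0.5  0.  -0.6] 94.0854355914471 0.0
```

Call:
servo_tool(commands=[{"dp":[-0.12,0.27,0],"roll":-0.002},{"dp":[-0.12,0.275,0.057],"roll":0},{"dp":[0,0,0],"roll":0},{"dp":[0,0,0],"roll":0}])

```text
time_s: 4.97
ee_pos: [501.2, -270.8, 255.7]
orientation: [[0.923, 0.385, -0.0], [0.385, -0.923, 0.001], [0.0, -0.001, -1.0]]
contact_force: [-0.1, 0.1, 0.4]
opening: 93.6
grasp_force: 0.0
```

```bash
python3 need.py 501 -273.5 126 -67.5; python3 - <<'E'
from h import *
from cell import robot
c=robot.capture("wrist");np.savez("pics/w.npz",**c);cv2.imwrite("pics/w1.png",c["image"][:,:,::-1])
W=world(c);d=(c["depth"]>0)&(np.hypot(W[...,0]-500,W[...,1]+273)<75)
for lo,hi in((150,165),(34,48)):
  h=d&(W[...,2]>lo)&(W[...,2]<hi)
  if h.sum()>5: print(lo,rect(W[h][:,:2]),np.median(W[h][:,2]),h.sum())
E
```

```text
t 4.975 pos [ 501.2 -270.8  255.7] yaw -67.37 dp [-0.013  0.025  1.297] |dp| 1.298 roll 0.0007 q [-0.69  0.02  1.71  0.    1.42  0.48] F [-0.1  0.1  0.4] 93.64208536261432 0.0
150 ('c 501.0 -273.0 size 41.6 33.9 longdir 23.2', array([ 502. , -272.6])) 154.79770841990927 1890
34 ('c 514.4 -267.7 size 47.7 34.6 longdir -68.4', array([ 523.2, -262.2])) 40.369706080220695 589
```

View pics/w1.png

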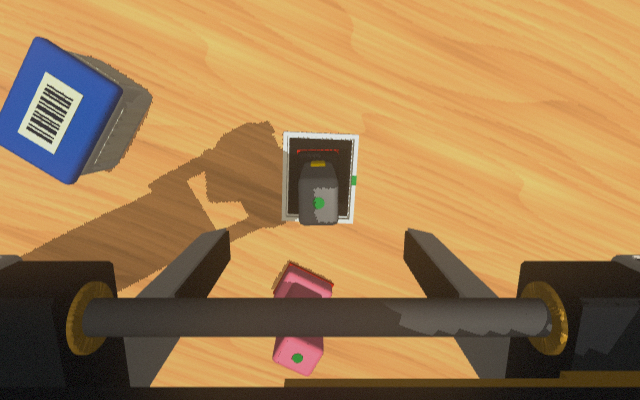

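The wrist view shows the handle top at (320,203) centred between the open fingers, with the pink scanner clear below at (300,330). Descending.

Call:
servo_tool(commands=[{"dp":[-0.013,0.022,0.25],"roll":0},{"dp":[0,0,0.25],"roll":0},{"dp":[0,0,0.25],"roll":0},{"dp":[0,0,0.25],"roll":0},{"dp":[0,0,0.2],"roll":0},{"dp":[0,0,0.097],"roll":0},{"dp":[0,0,0],"roll":0},{"dp":[0,0,0],"roll":0}])

```text
time_s: 6.02
ee_pos: [501.5, -275.1, 127.0]
orientation: [[0.924, 0.383, 0.001], [0.383, -0.924, -0.001], [0.001, 0.002, -1.0]]
contact_force: [0.5, -0.2, 0.2]
opening: 94.2
grasp_force: 0.0
```

Call:
servo_tool(commands=[{"dp":[0,0,0],"roll":0},{"dp":[0,0,0],"roll":0},{"dp":[0,0,0],"roll":0},{"dp":[0,0,0],"roll":0},{"dp":[0,0,0],"roll":0},{"dp":[0,0,0],"roll":0},{"dp":[0,0,0],"roll":0},{"dp":[0,0,0],"roll":0}], hand=-1)

```text
time_s: 7.02
ee_pos: [500.8, -274.6, 125.9]
orientation: [[0.924, 0.383, -0.0], [0.383, -0.924, 0.0], [-0.0, -0.0, -1.0]]
contact_force: [-0.3, -0.1, -0.4]
opening: 33.8
grasp_force: 29.9
```

```bash
python3 need.py 501 -273.5 126 -67.5
```

```text
t 7.025 pos [ 500.8 -274.6  125.9] yaw -67.48 dp [ 0.006 -0.009 -0.001] |dp| 0.011 roll 0.0001 q [-0.7   0.14  1.82  0.    1.18  0.48] F [-0.3 -0.1 -0.4] 33.79896357320748 29.884937703609467
```

Call:
servo_tool(commands=[{"dp":[0,0,-0.05],"roll":0},{"dp":[0,0,-0.1],"roll":0},{"dp":[0,0,-0.2],"roll":0},{"dp":[0,0,-0.25],"roll":0},{"dp":[0,0,-0.25],"roll":0},{"dp":[0,0,-0.25],"roll":0},{"dp":[0,0,-0.2],"roll":0},{"dp":[0,0,-0.15],"roll":0},{"dp":[0,0,-0.06],"roll":0},{"dp":[0,0,0],"roll":0}])

```text
time_s: 8.28
ee_pos: [500.8, -274.6, 276.8]
orientation: [[0.924, 0.383, -0.0], [0.383, -0.924, 0.0], [-0.0, -0.0, -1.0]]
contact_force: [0.1, 0.8, -2.2]
opening: 33.7
grasp_force: 29.9
```

Call:
servo_tool(commands=[{"dp":[0,0,0],"roll":0.02},{"dp":[0,0,0],"roll":0.03},{"dp":[0,0,0],"roll":0.03},{"dp":[0,0,0],"roll":0.03},{"dp":[0,0,0],"roll":0.03},{"dp":[0,0,0],"roll":0.027},{"dp":[0,0,0],"roll":0.02},{"dp":[0,0,0],"roll":0},{"dp":[0,0,0],"roll":0}])

```text
time_s: 9.4
ee_pos: [500.6, -274.5, 276.3]
orientation: [[0.981, -0.192, -0.001], [-0.192, -0.981, 0.001], [-0.001, -0.001, -1.0]]
contact_force: [0.3, 1.1, -2.5]
opening: 33.8
grasp_force: 29.9
```

```bash
python3 need.py 470.5 -11.2 277 -101.1
```

```text
t 9.4 pos [ 500.6 -274.5  276.3] yaw -101.09 dp [-0.802 -2.526 -0.005] |dp| 2.650 roll 0.0001 q [-0.7   0.01  1.68 -0.    1.45  1.06] F [ 0.3  1.1 -2.5] 33.75357296788439 29.877967536449432
```

Call:
servo_tool(commands=[{"dp":[-0.03,-0.1,0],"roll":0},{"dp":[-0.06,-0.2,0],"roll":0},{"dp":[-0.1,-0.3,0],"roll":0},{"dp":[-0.12,-0.376,0],"roll":0},{"dp":[-0.12,-0.38,0],"roll":0},{"dp":[-0.12,-0.38,0],"roll":0},{"dp":[-0.112,-0.35,0],"roll":0},{"dp":[-0.08,-0.25,0],"roll":0},{"dp":[-0.04,-0.13,0],"roll":0},{"dp":[-0.02,-0.06,0],"roll":0}])

```text
time_s: 10.65
ee_pos: [470.7, -10.5, 277.0]
orientation: [[0.981, -0.192, 0.0], [-0.192, -0.981, -0.0], [0.0, 0.0, -1.0]]
contact_force: [-0.3, -1.1, -3.5]
opening: 33.7
grasp_force: 29.9
```

Call:
servo_tool(commands=[{"dp":[0,0,0],"roll":0},{"dp":[0,0,0],"roll":0},{"dp":[0,0,0],"roll":0}])

```text
time_s: 11.02
ee_pos: [471.0, -11.9, 276.9]
orientation: [[0.981, -0.194, -0.0], [-0.194, -0.981, -0.0], [-0.0, 0.0, -1.0]]
contact_force: [0.0, 0.3, -2.2]
opening: 33.7
grasp_force: 29.9
```

```bash
python3 need.py 470.5 -11.2 277 -101.1; python3 - <<'E'
from h import *
from cell import robot
c=robot.capture("scene");cv2.imwrite("pics/s2.png",c["image"][:,:,::-1])
W=world(c);v,u=np.indices(W.shape[:2]);near=(c["depth"]>0)&(np.hypot(W[...,0]-470,W[...,1]+11)<90)
h=near&(W[...,2]>90)&(W[...,2]<100);print("lid",rect(W[h][:,:2]))
n=near&(W[...,2]>145)&(W[...,2]<189);print("nose",rect(W[n][:,:2]),np.percentile(W[n][:,2],[0,1,50]))
t=near&(W[...,2]>189)&(W[...,2]<195);print(rect(W[t][:,:2]))
E
```

```text
t 11.025 pos [471.  -11.9 276.9] yaw -101.20 dp [-0.007 -0.006 -0.001] |dp| 0.009 roll -0.0005 q [-0.27 -0.25  1.91 -0.    1.48  1.5 ] F [ 0.   0.3 -2.2] 33.676509462027084 29.877931773662567
lid ('c 471.9 -8.6 size 114.6 87.1 longdir -11.7', array([480.5,  -3.7]))
nose ('c 486.7 0.9 size 79.9 40.1 longdir -47.2', array([500.6,   6.7])) [155.33891514 159.00164011 174.99764179]
('c 474.8 -7.4 size 65.9 47.2 longdir -21.1', array([493.1,   2.1]))
```

View pics/s2.png

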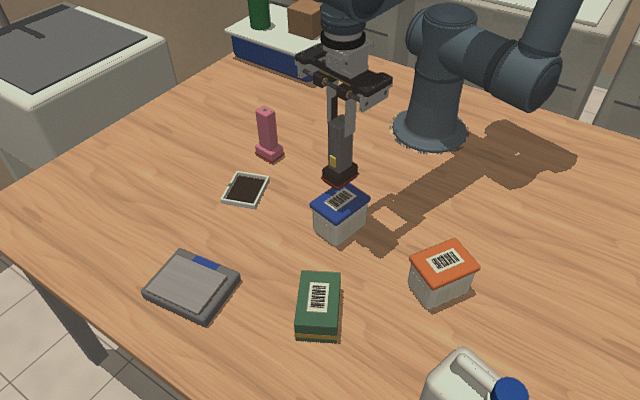

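The scanner hangs upright with its nose at (340,175), above the blue label at (340,200). The tubs haven't moved, so I'll hold here.

Call:
servo_tool(commands=[{"dp":[0,0,0],"roll":0},{"dp":[0,0,0],"roll":0},{"dp":[0,0,0],"roll":0},{"dp":[0,0,0],"roll":0},{"dp":[0,0,0],"roll":0},{"dp":[0,0,0],"roll":0},{"dp":[0,0,0],"roll":0},{"dp":[0,0,0],"roll":0},{"dp":[0,0,0],"roll":0},{"dp":[0,0,0],"roll":0}])

```text
time_s: 12.32
ee_pos: [471.0, -11.3, 277.0]
orientation: [[0.981, -0.193, 0.0], [-0.193, -0.981, 0.0], [0.0, -0.0, -1.0]]
contact_force: [0.1, -0.3, -2.3]
opening: 34.0
grasp_force: 29.9
```

Call:
servo_tool(commands=[{"dp":[0,0,0],"roll":0},{"dp":[0,0,0],"roll":0},{"dp":[0,0,0],"roll":0},{"dp":[0,0,0],"roll":0},{"dp":[0,0,0],"roll":0},{"dp":[0,0,0],"roll":0},{"dp":[0,0,0],"roll":0},{"dp":[0,0,0],"roll":0},{"dp":[0,0,0],"roll":0},{"dp":[0,0,0],"roll":0}])

```text
time_s: 13.58
ee_pos: [471.0, -11.3, 276.9]
orientation: [[0.981, -0.193, -0.0], [-0.193, -0.981, 0.0], [-0.0, 0.0, -1.0]]
contact_force: [-0.4, 1.1, -2.6]
opening: 33.8
grasp_force: 29.9
```

```bash
python3 need.py 470.5 -11.2 277 -101.1; python3 - <<'E'
from h import *
from cell import robot
c=robot.capture("scene");W=world(c)
near=(c["depth"]>0)&(np.hypot(W[...,0]-474,W[...,1]+9)<45)
for z in (175,195,205,215,225,235):
  m=near&(abs(W[...,2]-z)<5);print(z,np.round(W[m].mean(0),1),m.sum())
m=near&(W[...,2]>160)&(W[...,2]<184);print(rect(W[m][:,:2]))
E
```

```text
t 13.575 pos [471.  -11.3 276.9] yaw -101.14 dp [-0.005 -0.    -0.001] |dp| 0.005 roll -0.0002 q [-0.27 -0.25  1.91 -0.    1.48  1.5 ] F [-0.4  1.1 -2.6] 33.81646243363609 29.87792730331421
175 [490.1   1.2 174.9] 124
195 [485.2  -3.1 193.4] 228
205 [484.7  -2.2 204.9] 79
215 [485.4  -2.7 214.8] 90
225 [484.6  -1.5 225.1] 94
235 [486.   -5.1 234.8] 100
('c 486.4 2.3 size 81.2 40.9 longdir -46.2', array([500.5,   7.7]))
```

Call:
servo_tool(commands=[{"dp":[0.03,0.1,0],"roll":0},{"dp":[0.06,0.2,0],"roll":0},{"dp":[0.1,0.3,0],"roll":0},{"dp":[0.12,0.376,0],"roll":0},{"dp":[0.12,0.38,0],"roll":0},{"dp":[0.12,0.38,0],"roll":0},{"dp":[0.112,0.35,0],"roll":0},{"dp":[0.08,0.25,0],"roll":0},{"dp":[0.04,0.13,0],"roll":0},{"dp":[0.02,0.06,0],"roll":0}])

```text
time_s: 14.88
ee_pos: [500.9, -274.9, 276.8]
orientation: [[0.981, -0.193, -0.0], [-0.193, -0.981, 0.001], [-0.0, -0.001, -1.0]]
contact_force: [0.6, 0.1, -2.7]
opening: 33.8
grasp_force: 29.9
```

Call:
servo_tool(commands=[{"dp":[0,0,0],"roll":-0.02},{"dp":[0,0,0],"roll":-0.03},{"dp":[0,0,0],"roll":-0.03},{"dp":[0,0,0],"roll":-0.03},{"dp":[0,0,0],"roll":-0.03},{"dp":[0,0,0],"roll":-0.027},{"dp":[0,0,0],"roll":-0.02},{"dp":[0,0,0],"roll":0},{"dp":[0,0,0],"roll":0}])

```text
time_s: 16.0
ee_pos: [501.0, -274.2, 277.0]
orientation: [[0.924, 0.383, 0.0], [0.383, -0.924, 0.0], [0.0, -0.0, -1.0]]
contact_force: [0.1, 0.4, -2.5]
opening: 33.8
grasp_force: 29.9
```

```bash
python3 need.py 500 -275.5 126 -67.5
```

```text
t 16.0 pos [ 501.  -274.2  277. ] yaw -67.49 dp [-0.014  0.008  1.51 ] |dp| 1.510 roll 0.0001 q [-0.7   0.01  1.68  0.    1.45  0.48] F [ 0.1  0.4 -2.5] 33.78124021048184 29.877799451351166
```

Descending to 3 mm above the floor, then slowly down.

Call:
servo_tool(commands=[{"dp":[-0.012,0.008,0.1],"roll":0},{"dp":[0,0,0.2],"roll":0},{"dp":[0,0,0.25],"roll":0},{"dp":[0,0,0.25],"roll":0},{"dp":[0,0,0.25],"roll":0},{"dp":[0,0,0.2],"roll":0},{"dp":[0,0,0.12],"roll":0},{"dp":[0,0,0.07],"roll":0},{"dp":[0,0,0.04],"roll":0},{"dp":[0,0,0],"roll":0}])

```text
time_s: 17.25
ee_pos: [500.3, -276.0, 129.3]
orientation: [[0.924, 0.383, 0.0], [0.383, -0.924, -0.0], [0.0, 0.001, -1.0]]
contact_force: [0.2, 0.5, -2.5]
opening: 34.1
grasp_force: 29.9
```

Call:
servo_tool(commands=[{"dp":[0,0,0.01],"roll":0},{"dp":[0,0,0.01],"roll":0},{"dp":[0,0,0.008],"roll":0},{"dp":[0,0,0],"roll":0},{"dp":[0,0,0],"roll":0},{"dp":[0,0,0],"roll":0}])

```text
time_s: 18.0
ee_pos: [500.1, -275.9, 126.2]
orientation: [[0.924, 0.383, 0.0], [0.383, -0.924, -0.0], [0.0, 0.0, -1.0]]
contact_force: [-0.6, -0.1, -2.3]
opening: 33.8
grasp_force: 29.9
```

```bash
python3 need.py 500 -275.5 126 -67.5
```

```text
t 18.0 pos [ 500.1 -275.9  126.2] yaw -67.48 dp [ 0.001 -0.004  0.002] |dp| 0.005 roll 0.0001 q [-0.7   0.14  1.82 -0.    1.18  0.48] F [-0.6 -0.1 -2.3] 33.8250543374423 29.877822697162628
```

Not yet bearing on the floor; a touch lower.

Call:
servo_tool(commands=[{"dp":[0,0,0.004],"roll":0},{"dp":[0,0,0.003],"roll":0},{"dp":[0,0,0],"roll":0},{"dp":[0,0,0],"roll":0}])

```text
time_s: 18.5
ee_pos: [500.2, -276.0, 125.8]
orientation: [[0.924, 0.383, 0.0], [0.383, -0.924, -0.0], [0.0, 0.0, -1.0]]
contact_force: [-1.2, 1.8, 0.7]
opening: 33.4
grasp_force: 29.9
```

Call:
servo_tool(commands=[{"dp":[0,0,0],"roll":0},{"dp":[0,0,0],"roll":0},{"dp":[0,0,0],"roll":0},{"dp":[0,0,0],"roll":0},{"dp":[0,0,0],"roll":0},{"dp":[0,0,0],"roll":0}], hand=1)

```text
time_s: 19.25
ee_pos: [500.1, -275.9, 125.5]
orientation: [[0.924, 0.383, 0.0], [0.383, -0.924, -0.0], [0.0, 0.0, -1.0]]
contact_force: [-0.8, 0.5, -0.1]
opening: 90.7
grasp_force: 0.0
```

Call:
servo_tool(commands=[{"dp":[0,0,-0.05],"roll":0},{"dp":[0,0,-0.15],"roll":0},{"dp":[0,0,-0.25],"roll":0},{"dp":[0,0,-0.25],"roll":0},{"dp":[0,0,-0.25],"roll":0},{"dp":[0,0,-0.25],"roll":0},{"dp":[0,0,-0.15],"roll":0},{"dp":[0,0,-0.05],"roll":0},{"dp":[0,0,0],"roll":0},{"dp":[0,0,0],"roll":0}])

```text
time_s: 20.5
ee_pos: [499.6, -275.5, 264.3]
orientation: [[0.924, 0.383, -0.002], [0.383, -0.924, 0.001], [-0.001, -0.002, -1.0]]
contact_force: [0.5, -0.1, 0.0]
opening: 93.9
grasp_force: 0.0
```

```bash
python3 - <<'E'
from h import *
from cell import robot
c=robot.capture("wrist");W=world(c);d=(c["depth"]>0)&(np.hypot(W[...,0]-500,W[...,1]+275)<75)
h=d&(W[...,2]>150)&(W[...,2]<165);print(rect(W[h][:,:2]),np.median(W[h][:,2]),h.sum())
c=robot.capture("scene");cv2.imwrite("pics/s3.png",c["image"][:,:,::-1])
s=robot.state();print(s["time_s"],s["ee_pos"],s["opening"])
E
```

```text
('c 500.3 -274.9 size 41.8 34.0 longdir 22.8', array([ 501.4, -274.7])) 154.72037969033417 1807
20.6 [ 499.72690033 -275.60721156  264.44391593] 93.93043962389486
```

View pics/s3.png

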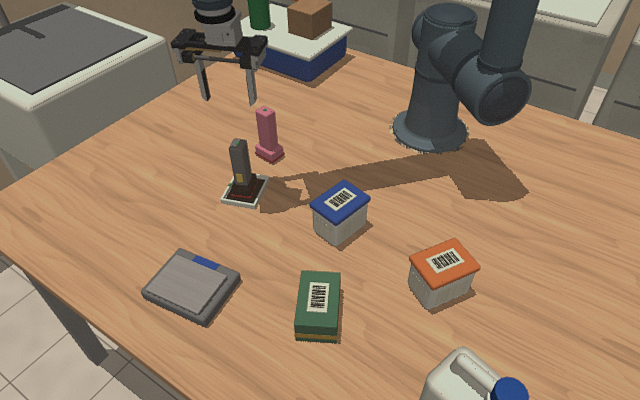

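The scanner stands upright in its dock at (243,175), the gripper is clear above it, and both tubs are where they started.

```bash
python3 -c "
from cell import robot
print(robot.finish_job())"
```

```text
the job is handed in; nothing more can be done
None
```

I held the scanner still for about 2.5 s roughly 60 mm above the blue label, then set it back upright in its dock, left both tubs where they stood and handed the job in at about 21 s; no verdict came back.

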